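# Tip one row of grinding balls into a pan

### The arm

A 6-joint arm with a two-finger parallel gripper is mounted at the origin on a cart in front of the work surface, level with it; the furniture and walls round the work are solid. World frame = base frame: x ahead of the robot, y to its left, z up, the work surface at z = 0. Lengths are in m, angles in rad, forces in N, time in s.
With the tool pointing down it reaches from about 0.3 to 0.75 m from the base axis. Payload 8.5 kg.
Tool frame: the origin (TCP) lies at the very end of the fingers, on their centre line; the grasp point (between the pads) lies 19 mm behind it (manip.tcp_to_grasp is the distance from the TCP to the grasp point, in m); z points along the fingers, y is the line along which they close (so a half turn about z gives the same grasp; the last joint's range is limited). The gripper opens to 88 mm and grips with 3 to 60 N. Pads are 18 mm wide; open, the fingers measure 123 mm over their backs; the gripper's body (75 mm by 187 mm) begins 45 mm behind the grasp point.
Start: joints at [0.926, 0.381, 1.297, -0, 1.464, -0.215], TCP at [0.229, 0.5, 0.239] pointing down, gripper open.
Joint ranges: [-3.11, 3.11], [-0.89, 2.33], [0.22, 2.48], [-1.42, 4.56], [0.17, 2.85], [-2.88, 2.88]. Speed limits (rad/s): [2.39, 2.39, 3.14, 3.14, 3.14, 3.14].

### API

Orientations are given as a unit quaternion [x, y, z, w].
In Python, from rig import telemetry, viewer, job, manip gives the robot as it stands. The module is installed in compiled form; this text tells all that it offers.
- The arm moves only by the tool carry_out, never from a script. Its argument "rows" is a list of rows, each a list of 3 entries, a list of its own where there are three numbers: the shift along the tool's x, y, z in cm, then the turn about the tool's z in rad, then the opening in per cent of the stroke, from 0 (shut) to 100 (fully open). In form: [[[x, y, z], spin, jaw], ...]. A call has 1 to 12 rows; each row is the pose to reach, as a shift and turn from the pose commanded when the call began, along the tool's axes at that moment; what a row does not reach only later rows make up. A row lasts 1/10 s, in which the tool goes at most 50 mm and 8.59 degrees, less where a joint would pass 70% of its speed; a pose out of reach is approached as far as the arm can. A call with a gripper value outside its range is refused whole. The fingers move at their own pace and stop on an object; the grip force is fixed at half the most. Time passes only in rows, so rows that repeat a pose let the fingers close. It gives the time, the measured TCP pose, the force, the opening and the grip force at its end, in the units of the state.
- telemetry.get_state(): the state, without advancing time (a new reading comes with each control period).
- viewer.snapshot(name): name is "scene" or "top"; returns the picture (384x512x3 uint8, red, green, blue); there is no depth.
- viewer.camera_params(name): a dict with "fx", "fy", "cx", "cy" (pixels), "D" ([k1, k2, p1, p2, k3] as OpenCV has them; the pictures are not rectified), "extrinsics" (4x4, takes a point from world to camera coordinates). Camera axes: x right, y down, z forward; pixel columns grow to the right and rows downward; lengths in m; the calibration is good to about 2 mm. A picture is of the moment at which its call begins. camera_params takes no time and is no camera call.
- job.sign_off(): hands the job in; it is judged then, once.
The state is a dict: "t": time; "q": joint angles; "joint_velocities": joint speeds; "effort": joint torques, N m; "position": TCP position; "eef_rot": TCP orientation; "contact_force": force on the tool from outside, world axes, zero at the start; "moment": the same for the moment, N m; "gripper_width": finger opening in m; "grip_force": force on a finger pad.
Only numpy, scipy, OpenCV 4.12 (cv2) and the standard library are available. Lean on these libraries where they do the work, as an engineer would, in place of code of your own. Each camera call takes 0.05 s, during which the arm holds its last target. There are 200 camera calls.

### The job

Slide the loose steel pan, handle outward, up against the front of the tipping stand so that it stands under the tray's pouring edge. Then lift the tray's handle bar just far enough that only the front row of three grinding balls rolls off into the pan, keeping the two rows behind the raised lip on the tray, and lower the tray back to level. Do not touch the balls with the gripper or disturb the beaker, wash bottle and stopwatch.

Things in the scene. Friction and masses are not known exactly. Their poses are not given: they have to be found in the camera images.
- tip_stand: grey tipping stand fixed to the bench, with an aluminium ball tray hinged on it; origin = centre of its foot on the bench. The tray pours toward the stand's +y; rows run along x. Foot 150 mm in x, 10 mm high, its straight front edge at stand y = +57 mm (back -60). Two cheeks at the ends of the hinge reach x = +-64 mm and z = 102 mm.
- pour_edge (a point): middle of the tray's pouring edge: in the level tray at stand y = +75 mm, z = 100 mm (= top of the tray floor). A bead 2 mm high runs along it. It moves with the tray. The front row of three balls lies between this bead and the lip.
- tray_lip (a point): middle of the top of the raised lip, which runs across the whole tray: in the level tray at stand y = 34 to 38 mm, 6 mm above the floor (z = 106 mm). Moves with the tray. Middle and rear rows lie behind it, up to the back wall (outer face at stand y = -32 mm). Back and side walls rise to z = 122 mm; side walls inside at x = +-48 mm.
- tray (a joint): tip angle of the tray in rad: 0 = level (rests on its stop), positive = handle end raised, pouring edge dipping toward the stand's +y; travel 0 to 1.2. It turns freely and falls back to level when let go. The front row rolls over the 2 mm bead at roughly 0.5 rad; the two rows held behind the lip start to climb over it at roughly 0.9 rad.
- tray_pivot (a point): middle of the tray's hinge axis, which runs along the stand's x, at stand y = +45 mm, z = 88 mm.
- tray_handle (a point): middle of the tray's round handle bar, 12 mm thick, 96 mm long parallel to the hinge axis (stand x); 119 mm behind and 22 mm above the hinge axis when level (stand y = -74 mm, z = 110 mm). 36 mm of free space between bar and back wall; two 8 mm arms join bar and wall at x = +-44 mm. This point turns with the tray. Under 5 N lifts it.
- pan: loose open rectangular steel catch pan, 140 mm (its x) by 100 mm (its y), 45 mm high, walls and floor 3 mm, about 0.4 kg; origin at the centre of its underside. A grey handle sticks out from the middle of its +y wall. When it stands home against the stand's foot, handle pointing away from the stand, its centre is at stand x = 0, y = 107 mm.
- pan_handle (a point): grip point of the pan's handle: a straight level bar 14 mm wide (pan x), 16 mm high (z 26 to 42 mm), from the wall out to y = 124 mm; this point is at pan y = 90 mm, z = 34 mm.
- ball_front_1: white ceramic grinding ball, diameter 30 mm, about 80 g; origin at its centre; starts in the front row (in front of the lip, to be poured), place 1 of 3 counted along the stand's +x.
- ball_front_2: white ceramic grinding ball, diameter 30 mm, about 80 g; origin at its centre; starts in the front row (in front of the lip, to be poured), place 2 of 3 counted along the stand's +x.
- ball_front_3: white ceramic grinding ball, diameter 30 mm, about 80 g; origin at its centre; starts in the front row (in front of the lip, to be poured), place 3 of 3 counted along the stand's +x.
- ball_middle_1: white ceramic grinding ball, diameter 30 mm, about 80 g; origin at its centre; starts in the middle row (just behind the lip, to stay), place 1 of 3 counted along the stand's +x.
- ball_middle_2: white ceramic grinding ball, diameter 30 mm, about 80 g; origin at its centre; starts in the middle row (just behind the lip, to stay), place 2 of 3 counted along the stand's +x.
- ball_middle_3: white ceramic grinding ball, diameter 30 mm, about 80 g; origin at its centre; starts in the middle row (just behind the lip, to stay), place 3 of 3 counted along the stand's +x.
- ball_rear_1: white ceramic grinding ball, diameter 30 mm, about 80 g; origin at its centre; starts in the rear row (against the back wall, to stay), place 1 of 3 counted along the stand's +x.
- ball_rear_2: white ceramic grinding ball, diameter 30 mm, about 80 g; origin at its centre; starts in the rear row (against the back wall, to stay), place 2 of 3 counted along the stand's +x.
- ball_rear_3: white ceramic grinding ball, diameter 30 mm, about 80 g; origin at its centre; starts in the rear row (against the back wall, to stay), place 3 of 3 counted along the stand's +x.
- beaker: bystander: glass beaker 68 mm wide, 95 mm high, standing on the bench; origin under its centre.
- wash_bottle: bystander: white wash bottle with bent spout, 188 mm high; origin under its centre.
- stopwatch: bystander: dark round stopwatch, 63 x 58 x 17 mm, lying on the bench; origin under its centre.

How it is judged:
On the way, in this order (a step that is already met when the one before it is completed fails the run):
1. the pan stands in front of the stand, under the pouring edge, handle outward, tray still level (x of pan in the frame of tip_stand between -0.03 and 0.03 m and y of pan in the frame of tip_stand below 0.13 m and y of pan_handle in the frame of tip_stand above 0.17 m and value of joint tray below 0.1 rad), for 0.1 s.
2. the tray is tipped with the front row running off (value of joint tray above 0.35 rad), for 0.1 s.
At the end, for the whole second after the job is handed in: All three front-row balls lie inside the pan, the pan stands upright on the bench at rest (tilt under 0.1 rad), the six other balls are still on the tray behind the lip, the tray is back to level (within 0.05 rad), and the balls have come to rest (under 0.1 m/s) (x of ball_front_1 in the frame of pan between -0.067 and 0.067 m and y of ball_front_1 in the frame of pan between -0.047 and 0.047 m and z of ball_front_1 in the frame of pan between 0 and 0.04 m and x of ball_front_2 in the frame of pan between -0.067 and 0.067 m and y of ball_front_2 in the frame of pan between -0.047 and 0.047 m and z of ball_front_2 in the frame of pan between 0 and 0.04 m and x of ball_front_3 in the frame of pan between -0.067 and 0.067 m and y of ball_front_3 in the frame of pan between -0.047 and 0.047 m and z of ball_front_3 in the frame of pan between 0 and 0.04 m and x of ball_middle_1 in the frame of tip_stand between -0.05 and 0.05 m and y of ball_middle_1 in the frame of tip_stand between -0.035 and 0.035 m and z of ball_middle_1 in the frame of tip_stand between 0.105 and 0.14 m and x of ball_middle_2 in the frame of tip_stand between -0.05 and 0.05 m and y of ball_middle_2 in the frame of tip_stand between -0.035 and 0.035 m and z of ball_middle_2 in the frame of tip_stand between 0.105 and 0.14 m and x of ball_middle_3 in the frame of tip_stand between -0.05 and 0.05 m and y of ball_middle_3 in the frame of tip_stand between -0.035 and 0.035 m and z of ball_middle_3 in the frame of tip_stand between 0.105 and 0.14 m and x of ball_rear_1 in the frame of tip_stand between -0.05 and 0.05 m and y of ball_rear_1 in the frame of tip_stand between -0.035 and 0.035 m and z of ball_rear_1 in the frame of tip_stand between 0.105 and 0.14 m and x of ball_rear_2 in the frame of tip_stand between -0.05 and 0.05 m and y of ball_rear_2 in the frame of tip_stand between -0.035 and 0.035 m and z of ball_rear_2 in the frame of tip_stand between 0.105 and 0.14 m and x of ball_rear_3 in the frame of tip_stand between -0.05 and 0.05 m and y of ball_rear_3 in the frame of tip_stand between -0.035 and 0.035 m and z of ball_rear_3 in the frame of tip_stand between 0.105 and 0.14 m and value of joint tray below 0.05 rad and angle between pan's own z axis and vertical below 0.1 rad and height (world z) of pan below 0.01 m and linear speed of pan below 0.02 m/s and linear speed of each of ball_front_1, ball_front_2, ball_front_3, ball_middle_1, ball_middle_2, ball_middle_3, ball_rear_1, ball_rear_2, ball_rear_3 below 0.1 m/s); the robot touches nothing.
It fails at once if the gripper touches a ball (contact force between the fingers and ball_front_1 above 0.5 N or contact force between the fingers and ball_front_2 above 0.5 N or contact force between the fingers and ball_front_3 above 0.5 N or contact force between the fingers and ball_middle_1 above 0.5 N or contact force between the fingers and ball_middle_2 above 0.5 N or contact force between the fingers and ball_middle_3 above 0.5 N or contact force between the fingers and ball_rear_1 above 0.5 N or contact force between the fingers and ball_rear_2 above 0.5 N or contact force between the fingers and ball_rear_3 above 0.5 N).
It fails at once if the beaker, wash bottle or stopwatch is disturbed (moved over 30 mm) (distance of any of beaker, wash_bottle, stopwatch from where it was at the start of the episode above 0.03 m).
It also fails if it takes over 58 s, if anything falls off the work surface, if the arm or the gripper's body presses on something with over 40 N, if the wrist force passes 120 N, or if a joint passes its speed limit or range.

## Working session

There is one attempt and no reset: what is moved stays moved. The work goes in short steps, Python scripts to look and compute and a tool call to move; the robot and the scene stay as the last step left them, time stands still between calls to the robot, and variables do not carry over. Pictures are saved under pics/ and viewed, at most 10 in all, crops included, and the job is handed in when it is done.

Besides the shell and the picture viewer there is one more tool, called after "Request:" as name(argument=value, ...) on one line, values as JSON. carry_out: Moves the arm, as the interface text tells. Its arguments: {"type":"object","properties":{"rows":{"type":"array","items":{"type":"array"}}},"required":["rows"]}

```bash
mkdir -p pics; python3 - <<'E'
from rig import telemetry, viewer
import cv2,json
for n in("scene","top"):
    cv2.imwrite(f"pics/{n}0.png",viewer.snapshot(n)[:,:,::-1]); p=viewer.camera_params(n); print(n,p)
s=telemetry.get_state(); print(s)
E
```

```text
scene {'fx': 423.60767820562455, 'fy': 423.60767820562455, 'cx': 249.00944827171656, 'cy': 190.73601255170524, 'D': array([-0.01274315,  0.        ,  0.        ,  0.        ,  0.        ]), 'extrinsics': array([[ 0.62650105, -0.7793966 , -0.00611358, -0.3402229 ],
       [-0.52838332, -0.4189371 , -0.73844619,  0.40194188],
       [ 0.57298124,  0.46586763, -0.6742847 ,  1.13820204],
       [ 0.        ,  0.        ,  0.        ,  1.        ]])}
top {'fx': 494.1134521519779, 'fy': 494.1134521519779, 'cx': 249.4204875423706, 'cy': 189.90278629388897, 'D': array([-0.07506855,  0.        ,  0.        ,  0.        ,  0.        ]), 'extrinsics': array([[ 0.00822842, -0.99994446,  0.00658584,  0.01114908],
       [-0.98710009, -0.00917547, -0.15984125,  0.61770183],
       [ 0.1598928 , -0.00518564, -0.98712076,  1.78851946],
       [ 0.        ,  0.        ,  0.        ,  1.        ]])}
{'t': 0.1, 'q': array([ 9.25691620e-01,  3.81151521e-01,  1.29810545e+00,  3.06037957e-06,
        1.46358924e+00, -2.15313051e-01]), 'joint_velocities': array([ 0.00061556, -0.00207156, -0.00384342,  0.00041967,  0.00185448,
        0.0009419 ]), 'effort': array([ 3.65393505e-03, -4.38647604e+01, -2.24911934e+01,  7.14451284e-02,
        3.42342735e-02, -9.32139665e-05]), 'position': array([0.22904389, 0.4997908 , 0.23821403]), 'eef_rot': array([ 2.13245772e-01,  9.76998387e-01, -5.69032631e-04, -2.62788023e-04]), 'contact_force': array([0.06013228, 0.62643472, 0.46874525]), 'moment': array([-0.00919157,  0.01211916, -0.07283725]), 'grip_force': 0.0, 'gripper_width': 0.08806165239365206}
```

View pics/scene0.png

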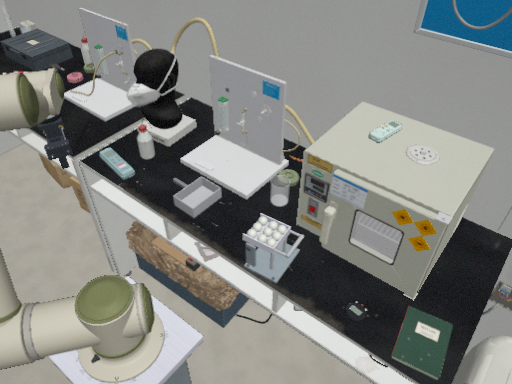

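View pics/top0.png

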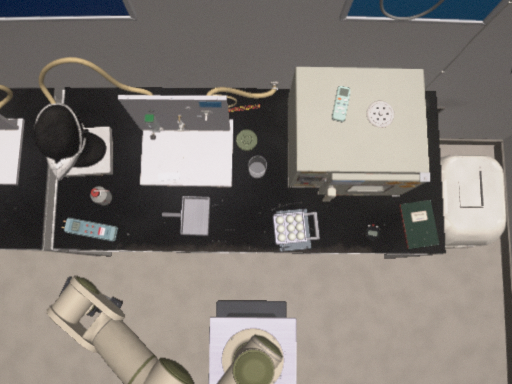

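The top view shows the stand at about (293,228) with its handle bar to the right at (316,225), so it pours left (world +y). The pan is at (196,216) with its handle left at (170,214). The beaker is at (257,166) and the stopwatch at (373,230).

```bash
python3 - <<'E'
import cv2,numpy as np
a=cv2.imread("pics/top0.png")[185:265,155:330]; a=cv2.resize(a,None,fx=4.5,fy=4.5,interpolation=cv2.INTER_CUBIC)
b=cv2.imread("pics/scene0.png")[165:285,165:310]; 
cv2.imwrite("pics/topc.png",a); cv2.imwrite("pics/scenec.png",cv2.resize(b,None,fx=5,fy=5,interpolation=cv2.INTER_CUBIC))
E
```

```text
(no output)
```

View pics/topc.png

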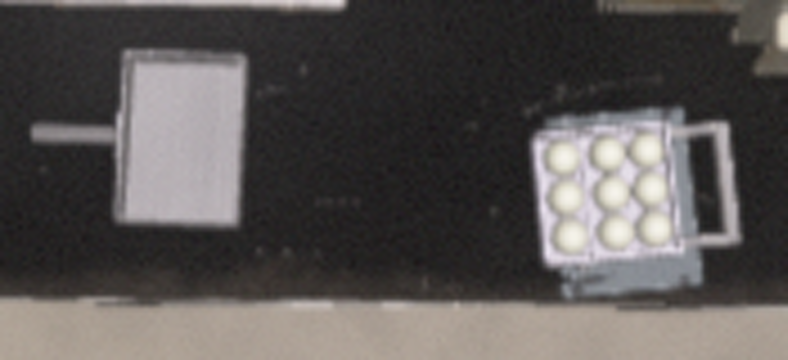

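View pics/scenec.png

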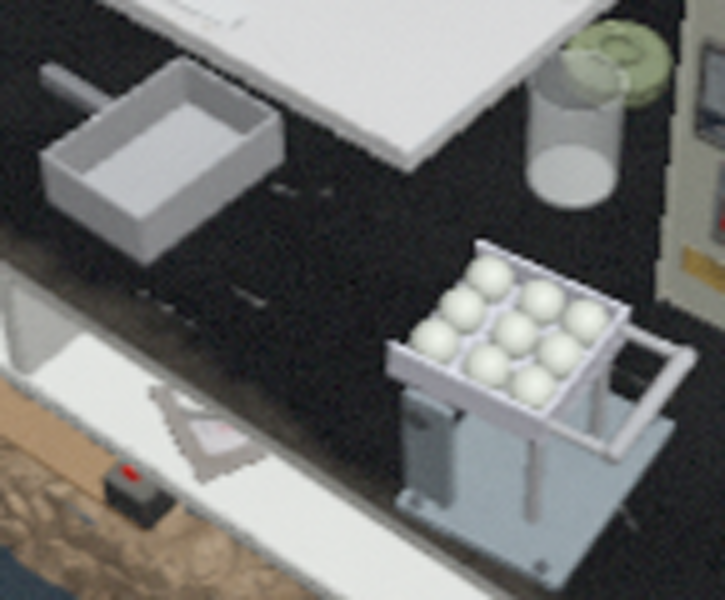

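The pan rim corners in the top crop are (123,50), (247,54), (240,226) and (114,221), with its handle tip at (32,132). The ball grid runs from (562,157) to (655,228), and the bar ends are (725,124) and (738,243).

```bash
cat > h.py <<'E'
import numpy as np,cv2
from rig import viewer
def ray(n,px):
    p=viewer.camera_params(n);K=np.array([[p['fx'],0,p['cx']],[0,p['fy'],p['cy']],[0,0,1]])
    u=cv2.undistortPoints(np.array(px,float).reshape(-1,1,2),K,p['D']).reshape(-1,2)
    E=p['extrinsics'];R=E[:3,:3];c=-R.T@E[:3,3]
    return c,np.c_[u,np.ones(len(u))]@R
def cast(n,px,z):
    c,d=ray(n,px);return c+d*((z-c[2])/d[:,2])[:,None]
E
python3 - <<'E'
from h import *
T=lambda q:(np.array(q,float)+.5)/4.5-.5+[155,185]
S=lambda q:(np.array(q,float)+.5)/5-.5+[165,165]
np.set_printoptions(precision=4,suppress=True)
balls=[(562,157),(608,154),(648,150),(565,196),(612,192),(653,190),(571,235),(617,231),(655,228)]
b=cast("top",T(balls),.115);print("balls",b)
bs=cast("scene",S([(490,278),(542,302),(587,320),(462,308),(515,332),(560,354),(436,338),(488,364),(534,384)]),.115);print("scene",bs)
print("bar",cast("top",T([(725,124),(738,243)]),.112), cast("scene",S([(690,355),(614,450)]),.112))
pc=cast("top",T([(123,50),(247,54),(240,226),(114,221)]),.045);print("pan",pc,pc.mean(0))
pc=cast("scene",S([(183,60),(283,122),(145,217),(43,153)]),.045);print("pan",pc,pc.mean(0))
print("handle",cast("top",T([(32,132),(113,135)]),.042),cast("scene",S([(47,68)]),.042))
print("foot",cast("top",T([(684,110),(702,286),(568,298)]),.01),cast("scene",S([(400,500),(555,585),(672,425)]),.01))
u=cast("top",[(257,166),(373,230)],0);print(u)
E
```

```text
balls [[ 0.5014 -0.0909  0.115 ]
 [ 0.5041 -0.1273  0.115 ]
 [ 0.5075 -0.159   0.115 ]
 [ 0.4706 -0.0932  0.115 ]
 [ 0.474  -0.1303  0.115 ]
 [ 0.4759 -0.1628  0.115 ]
 [ 0.4399 -0.0979  0.115 ]
 [ 0.4433 -0.1342  0.115 ]
 [ 0.4459 -0.1641  0.115 ]]
scene [[ 0.4993 -0.0898  0.115 ]
 [ 0.503  -0.1268  0.115 ]
 [ 0.508  -0.1569  0.115 ]
 [ 0.4688 -0.0917  0.115 ]
 [ 0.4732 -0.1287  0.115 ]
 [ 0.4758 -0.1602  0.115 ]
 [ 0.4399 -0.0945  0.115 ]
 [ 0.4429 -0.1315  0.115 ]
 [ 0.4474 -0.162   0.115 ]]
bar [[ 0.5291 -0.2208  0.112 ]
 [ 0.4348 -0.23    0.112 ]] [[ 0.5255 -0.2198  0.112 ]
 [ 0.4382 -0.2258  0.112 ]]
pan [[0.594  0.2677 0.045 ]
 [0.5917 0.1649 0.045 ]
 [0.4495 0.1677 0.045 ]
 [0.4526 0.2709 0.045 ]] [0.5219 0.2178 0.045 ]
pan [[0.5883 0.263  0.045 ]
 [0.5831 0.1595 0.045 ]
 [0.4521 0.1692 0.045 ]
 [0.4534 0.2707 0.045 ]] [0.5192 0.2156 0.045 ]
handle [[0.5254 0.3413 0.042 ]
 [0.5236 0.2742 0.042 ]] [[0.5215 0.3383 0.042 ]]
foot [[ 0.5526 -0.2007  0.01  ]
 [ 0.4053 -0.2144  0.01  ]
 [ 0.3946 -0.1028  0.01  ]] [[ 0.3948 -0.1017  0.01  ]
 [ 0.4034 -0.2141  0.01  ]
 [ 0.5493 -0.2     0.01  ]]
[[ 0.7192 -0.0121  0.    ]
 [ 0.4757 -0.4544  0.    ]]
```

Request:
carry_out(rows=[[[-34.8,-5.3,10],1.17,50],[[-34.8,-5.3,10],1.17,50],[[-34.8,-5.3,10],1.17,50],[[-34.8,-5.3,10],1.17,50],[[-34.8,-5.3,10],1.17,50],[[-34.8,-5.3,10],1.17,50],[[-34.8,-5.3,10],1.17,50],[[-34.8,-5.3,10],1.17,50],[[-34.8,-5.3,13],1.17,50],[[-34.8,-5.3,13],1.17,50],[[-34.8,-5.3,13],1.17,50],[[-34.8,-5.3,13],1.17,50]])

```text
t: 1.3
position: [0.5235, 0.3073, 0.11]
eef_rot: [0.717, 0.697, 0.001, 0.0]
contact_force: [-0.4, 0.9, 0.4]
gripper_width: 0.0437
grip_force: 0.0
```

Request:
carry_out(rows=[[[0,0,4.5],0,50],[[0,0,8],0,50],[[0,0,9.5],0,50],[[0,0,9.5],0,50],[[0,0,9.5],0,0],[[0,0,9.5],0,0],[[0,0,9.5],0,0],[[0,0,9.5],0,0],[[0,0,9.5],0,0]])

```text
t: 2.2
position: [0.5241, 0.307, 0.0147]
eef_rot: [0.717, 0.697, 0.001, 0.0]
contact_force: [1.1, 0.6, 5.2]
gripper_width: 0.0135
grip_force: 30.0
```

```bash
python3 - <<'E'
from h import *
from rig import telemetry
s=telemetry.get_state();print(s['gripper_width'],s['grip_force'],s['position'],s['eef_rot'],s['contact_force'])
b=cv2.cvtColor(viewer.snapshot("scene"),cv2.COLOR_RGB2BGR)
cv2.imwrite("pics/s1.png",cv2.resize(b[110:300,110:310],None,fx=3,fy=3))
E
```

```text
0.013492419908357709 30.000648200511932 [0.52406631 0.30703595 0.01473387] [7.17198113e-01 6.96868418e-01 1.02146223e-03 4.81841329e-04] [1.05772166 0.57019268 5.23781467]
```

View pics/s1.png

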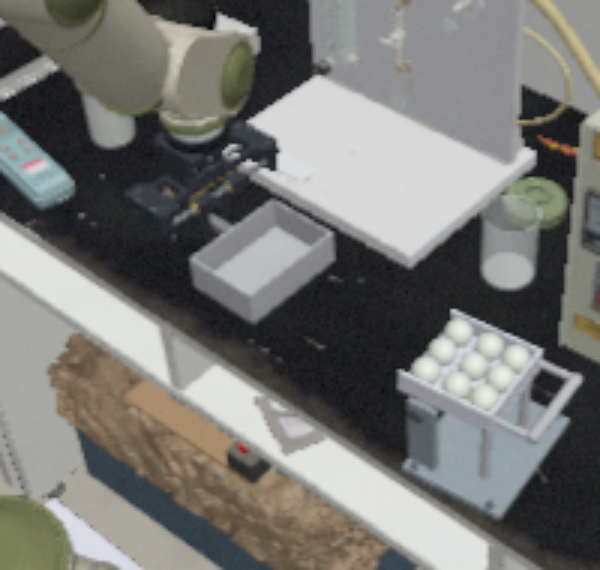

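The handle is gripped (13.5 mm) and the pan is flat on the bench with nothing in its path to the stand. I'll slide it to about 3 cm short of home.

Request:
carry_out(rows=[[[-2.5,-0.6,0],0,0],[[-5,-1.2,0],-0.02,0],[[-7.5,-2,0],-0.04,0],[[-10,-2.6,0],-0.06,0],[[-12.5,-3.2,0],-0.08,0],[[-15,-4,0],-0.1,0],[[-17.5,-4.6,0],-0.12,0],[[-20,-5.2,0],-0.12,0],[[-22,-6,0],-0.12,0],[[-23,-6,0],-0.12,0],[[-23,-6,0],-0.12,0]])

```text
t: 3.35
position: [0.4568, 0.0777, 0.0143]
eef_rot: [0.675, 0.738, 0.0, 0.0]
contact_force: [-0.6, -4.1, 3.6]
gripper_width: 0.0133
grip_force: 30.0
```

```bash
python3 - <<'E'
from h import *
from rig import telemetry
s=telemetry.get_state();print(s['position'],s['eef_rot'],s['contact_force'])
a=cv2.cvtColor(viewer.snapshot("top"),cv2.COLOR_RGB2BGR)[180:270,195:330]
b=cv2.cvtColor(viewer.snapshot("scene"),cv2.COLOR_RGB2BGR)[190:290,190:310]
f=lambda i:cv2.resize(i,(600,int(600*i.shape[0]/i.shape[1])),interpolation=cv2.INTER_CUBIC)
cv2.imwrite("pics/t2.png",f(a));cv2.imwrite("pics/s2.png",f(b))
E
```

```text
[0.45684266 0.07767098 0.01433955] [6.74699379e-01 7.38092561e-01 1.77488858e-04 2.98281935e-04] [-0.56089341 -4.11741434  3.58589643]
```

View pics/s2.png

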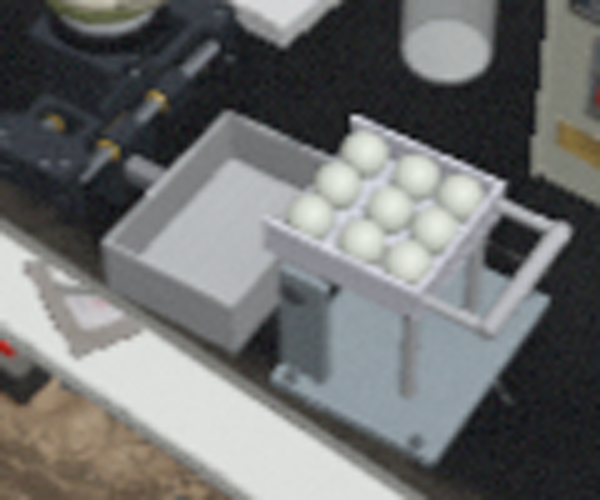

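View pics/t2.png

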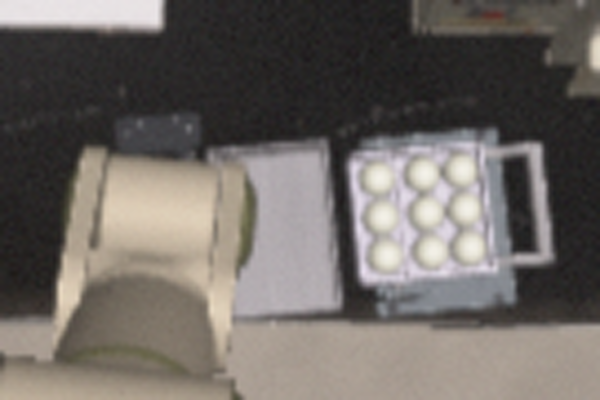

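The pan is square to the stand, about 3 cm short of home, with its front edge at (329,140)–(342,307) in the top crop. Now the last stretch, gently.

Request:
carry_out(rows=[[[-1,0,0],0,0],[[-2,0,0],0,0],[[-2.4,0,0],0,0],[[-2.7,0,0],0,0],[[-2.7,0,0],0,0]])

```text
t: 3.95
position: [0.4596, 0.0527, 0.0144]
eef_rot: [0.674, 0.738, 0.001, -0.0]
contact_force: [-0.3, 8.6, 10.7]
gripper_width: 0.0137
grip_force: 30.0
```

Request:
carry_out(rows=[[[-0.1,0,0],0,0],[[-0.2,0,0],0,0],[[-0.2,0,0],0,0]])

```text
t: 4.25
position: [0.4596, 0.0512, 0.0145]
eef_rot: [0.674, 0.738, 0.001, -0.0]
contact_force: [-0.6, 11.0, 12.5]
gripper_width: 0.0136
grip_force: 30.0
```

Request:
carry_out(rows=[[[-0.1,0,0],0,0],[[-0.2,0,0],0,0],[[-0.2,0,0],0,0]])

```text
t: 4.55
position: [0.4598, 0.0492, 0.0145]
eef_rot: [0.674, 0.738, 0.001, -0.0]
contact_force: [-1.0, 11.6, 13.8]
gripper_width: 0.0137
grip_force: 30.0
```

Request:
carry_out(rows=[[[-0.1,0,0],0,0],[[-0.2,0,0],0,0],[[-0.3,0,0],0,0],[[-0.3,0,0],0,0]])

```text
t: 4.95
position: [0.4599, 0.0468, 0.0145]
eef_rot: [0.674, 0.738, 0.001, -0.001]
contact_force: [-0.6, 14.8, 15.0]
gripper_width: 0.0135
grip_force: 30.0
```

```bash
python3 - <<'E'
from h import *
b=cv2.cvtColor(viewer.snapshot("scene"),cv2.COLOR_RGB2BGR)[190:290,190:310]
cv2.imwrite("pics/s3.png",cv2.resize(b,None,fx=5,fy=5,interpolation=cv2.INTER_CUBIC))
E
```

```text
(no output)
```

View pics/s3.png

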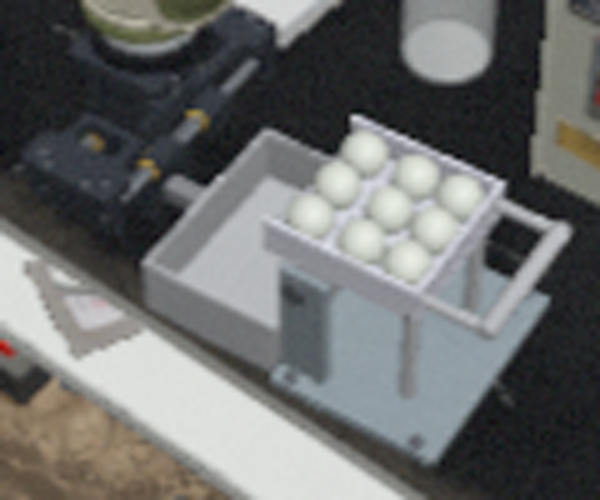

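The pan is home against the foot, handle outward, with the tray level. Release and rise.

Request:
carry_out(rows=[[[0,0,0],0,40],[[0,0,0],0,40],[[0,0,0],0,40],[[0,0,-2],0,40],[[0,0,-6],0,40],[[0,0,-11],0,40],[[0,0,-16],0,40],[[0,0,-21],0,40],[[0,0,-24],0,35],[[0,0,-24],0,35],[[0,0,-24],0,35]])

```text
t: 6.1
position: [0.4596, 0.0447, 0.2532]
eef_rot: [0.674, 0.738, -0.0, -0.0]
contact_force: [-0.0, -1.3, -0.7]
gripper_width: 0.0312
grip_force: 0.0
```

```bash
python3 - <<'E'
from h import *
from rig import telemetry
from scipy.spatial.transform import Rotation as R
s=telemetry.get_state();print(s['q'],s['position'],s['contact_force'],s['gripper_width'])
M=R.from_quat(s['eef_rot']).as_matrix();print(M)
print("to bar z.16:",M.T@(np.array([.482,-.2245,.16])-s['position']))
E
```

```text
[-1.60335150e-01  2.13922369e-01  1.49895413e+00 -6.23923133e-05
  1.42910709e+00 -2.51124194e-01] [0.45963379 0.04467749 0.25324689] [-0.01193386 -1.25957826 -0.6674181 ] 0.03120889896162927
[[-9.06731517e-02  9.95880627e-01 -3.95783335e-04]
 [ 9.95880705e-01  9.06731593e-02  1.43781029e-06]
 [ 3.73188128e-05 -3.94022616e-04 -9.99999922e-01]]
to bar z.16: [-0.27010016 -0.00209635  0.09323764]
```

Request:
carry_out(rows=[[[-4,0,0],0.15,35],[[-8,0,0],0.3,35],[[-12,0,0],0.45,35],[[-16,0,0],0.6,35],[[-20,0,0],0.75,35],[[-24,-0.2,0],0.9,35],[[-27,-0.2,0],1.05,35],[[-27,-0.2,0],1.2,35],[[-27,-0.2,0],1.35,35],[[-27,-0.2,0],1.5,35],[[-27,-0.2,0],1.57,35],[[-27,-0.2,0],1.57,35]])

```text
t: 7.3
position: [0.482, -0.2241, 0.2517]
eef_rot: [0.999, 0.046, -0.002, -0.001]
contact_force: [0.5, 0.1, -0.1]
gripper_width: 0.0308
grip_force: 0.0
```

```bash
python3 - <<'E'
from h import *
from rig import telemetry
from scipy.spatial.transform import Rotation as R
s=telemetry.get_state();print(s['q'],s['position'],s['contact_force'],s['gripper_width'])
M=R.from_quat(s['eef_rot']).as_matrix();print(M)
print("to bar:",M.T@(np.array([.482,-.2245,.091])-s['position']))
E
```

```text
[-6.58172885e-01  3.40625608e-01  1.32155400e+00 -2.26396661e-05
  1.48333794e+00  8.21560500e-01] [ 0.48197061 -0.22413257  0.25168642] [ 0.54420361  0.12279503 -0.13172508] 0.03077414619318601
[[ 0.99585195  0.09093501 -0.00311882]
 [ 0.09094259 -0.99585329  0.0023829 ]
 [-0.00288919 -0.00265665 -0.9999923 ]]
to bar: [0.0004601  0.00079547 0.16068421]
```

Request:
carry_out(rows=[[[0,0,4],0,35],[[0,0,8],0,35],[[0,0,11],0,35],[[0,0,12.5],0,35],[[0,0,13.2],0,35],[[0,0,13.2],0,35]])

```text
t: 7.9
position: [0.482, -0.224, 0.1206]
eef_rot: [0.999, 0.046, -0.001, -0.001]
contact_force: [-0.0, -0.4, 0.9]
gripper_width: 0.0305
grip_force: 0.0
```

Request:
carry_out(rows=[[[0,0,0.5],0,35],[[0,0,1],0,35],[[0,0,2],0,35],[[0,0,2.8],0,35],[[0,0,2.8],0,35]])

```text
t: 8.4
position: [0.482, -0.224, 0.0925]
eef_rot: [0.999, 0.046, -0.001, -0.001]
contact_force: [0.3, -0.5, -0.2]
gripper_width: 0.0307
grip_force: 0.0
```

Request:
carry_out(rows=[[[0,0,0],0,0],[[0,0,0],0,0],[[0,0,0],0,0],[[0,0,0],0,0],[[0,0,0],0,0],[[0,0,0],0,0]])

```text
t: 9.0
position: [0.4822, -0.222, 0.0938]
eef_rot: [0.999, 0.046, -0.0, -0.002]
contact_force: [0.9, 11.5, 2.3]
gripper_width: 0.0109
grip_force: 30.0
```

```bash
python3 - <<'E'
import numpy as np
for t in np.arange(0,.91,.05):
    y=-119*np.cos(t)+22*np.sin(t);z=119*np.sin(t)+22*np.cos(t)
    print(round(t,2),"tool y %.2f z %.2f cm"%(-(y+119)/10,-(z-22)/10))
E
```

```text
0.0 tool y -0.00 z -0.00 cm
0.05 tool y -0.12 z -0.59 cm
0.1 tool y -0.28 z -1.18 cm
0.15 tool y -0.46 z -1.75 cm
0.2 tool y -0.67 z -2.32 cm
0.25 tool y -0.91 z -2.88 cm
0.3 tool y -1.18 z -3.42 cm
0.35 tool y -1.48 z -3.95 cm
0.4 tool y -1.80 z -4.46 cm
0.45 tool y -2.14 z -4.96 cm
0.5 tool y -2.51 z -5.44 cm
0.55 tool y -2.90 z -5.90 cm
0.6 tool y -3.32 z -6.33 cm
0.65 tool y -3.76 z -6.75 cm
0.7 tool y -4.22 z -7.15 cm
0.75 tool y -4.69 z -7.52 cm
0.8 tool y -5.19 z -7.87 cm
0.85 tool y -5.70 z -8.19 cm
0.9 tool y -6.23 z -8.49 cm
```

Request:
carry_out(rows=[[[0,-0.3,0],0,0],[[0,-0.4,-0.6],0,0],[[0,-0.6,-1.2],0,0],[[0,-0.8,-1.75],0,0],[[0,-1.0,-2.3],0,0],[[0,-1.2,-2.9],0,0],[[0,-1.5,-3.4],0,0],[[0,-1.8,-3.95],0,0],[[0,-2.1,-4.45],0,0],[[0,-2.4,-4.95],0,0],[[0,-2.6,-5.2],0,0],[[0,-2.6,-5.2],0,0]])

```text
t: 10.2
position: [0.48, -0.1995, 0.1472]
eef_rot: [0.999, 0.046, 0.0, 0.002]
contact_force: [-2.4, -7.9, 1.9]
gripper_width: 0.011
grip_force: 30.0
```

```bash
python3 - <<'E'
from h import *
b=cv2.cvtColor(viewer.snapshot("scene"),cv2.COLOR_RGB2BGR)[170:290,190:310]
cv2.imwrite("pics/s4.png",cv2.resize(b,None,fx=5,fy=5,interpolation=cv2.INTER_CUBIC))
E
```

```text
(no output)
```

View pics/s4.png

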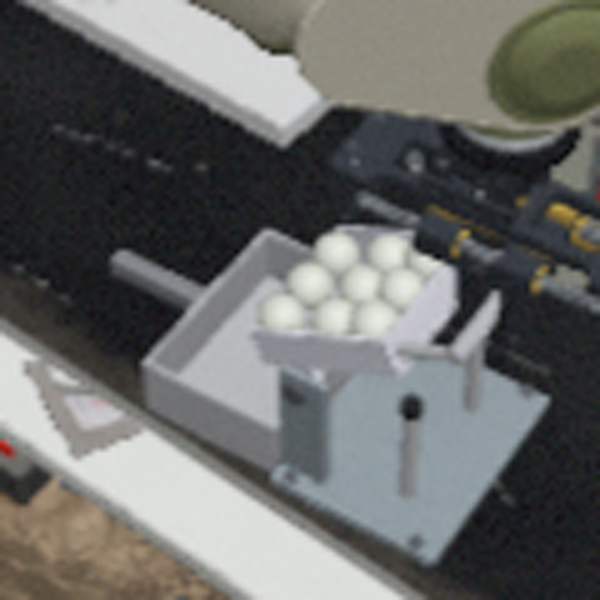

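The tray is tipped to about 0.47 rad and all nine balls are still on it, the front row at (338,250)–(280,313) against the bead. Continue slowly to 0.6 rad.

Request:
carry_out(rows=[[[0,-0.2,-0.25],0,0],[[0,-0.4,-0.5],0,0],[[0,-0.6,-0.7],0,0],[[0,-0.8,-0.9],0,0],[[0,-1.0,-1.15],0,0],[[0,-1.0,-1.15],0,0],[[0,-1.0,-1.15],0,0],[[0,-1.0,-1.15],0,0],[[0,-1.0,-1.15],0,0],[[0,-1.0,-1.15],0,0]])

```text
t: 11.25
position: [0.4791, -0.1902, 0.1588]
eef_rot: [0.999, 0.046, 0.0, 0.002]
contact_force: [-4.1, -9.1, 4.6]
gripper_width: 0.0109
grip_force: 30.0
```

```bash
python3 - <<'E'
from h import *
b=cv2.cvtColor(viewer.snapshot("scene"),cv2.COLOR_RGB2BGR)[170:290,190:310]
cv2.imwrite("pics/s5.png",cv2.resize(b,None,fx=5,fy=5,interpolation=cv2.INTER_CUBIC))
E
```

```text
(no output)
```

View pics/s5.png

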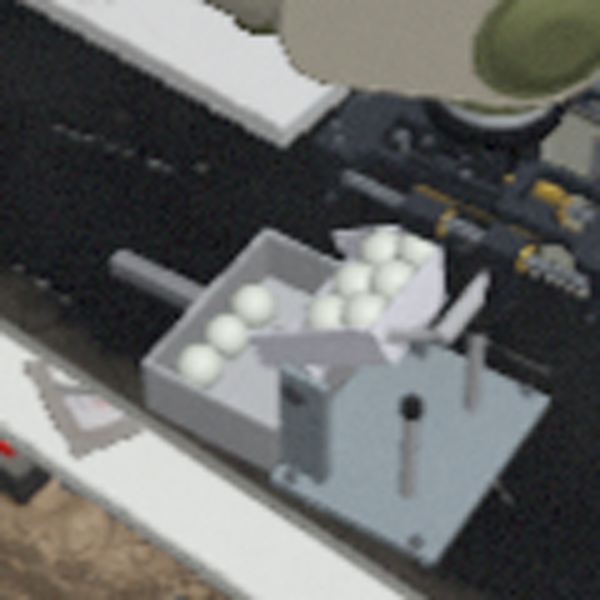

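All three front balls lie in the pan at (252,302), (228,333) and (200,365), and the six others are still behind the lip. Lower along the same arc.

Request:
carry_out(rows=[[[0,0.4,0.43],0,0],[[0,0.8,0.9],0,0],[[0,1.2,1.4],0,0],[[0,1.5,1.9],0,0],[[0,1.85,2.4],0,0],[[0,2.15,2.9],0,0],[[0,2.4,3.45],0,0],[[0,2.65,4.0],0,0],[[0,2.85,4.6],0,0],[[0,3.05,5.15],0,0],[[0,3.2,5.75],0,0],[[0,3.3,6.3],0,0]])

```text
t: 12.5
position: [0.4823, -0.2218, 0.0942]
eef_rot: [0.999, 0.046, 0.0, 0.0]
contact_force: [-1.4, -6.1, 1.3]
gripper_width: 0.0106
grip_force: 30.2
```

Request:
carry_out(rows=[[[0,0,0],0,0],[[0,0,0.1],0,0],[[0,0,0.1],0,0]])

```text
t: 12.8
position: [0.4823, -0.2219, 0.0939]
eef_rot: [0.999, 0.046, 0.0, 0.001]
contact_force: [-3.3, -4.3, 5.6]
gripper_width: 0.0109
grip_force: 30.4
```

Level again (same height as when gripped, with the stop carrying load). Open the same amount as before and rise clear.

Request:
carry_out(rows=[[[0,0,0],0,33],[[0,0,0],0,33],[[0,0,0],0,33],[[0,0,0],0,33],[[0,0,-0.5],0,33],[[0,0,-1.5],0,33],[[0,0,-3],0,33],[[0,0,-6],0,33],[[0,0,-10],0,33],[[0,0,-14],0,33],[[0,0,-18],0,33],[[0,0,-18],0,33]])

```text
t: 14.0
position: [0.4833, -0.222, 0.2794]
eef_rot: [0.999, 0.046, 0.004, 0.004]
contact_force: [-0.0, -0.5, -0.8]
gripper_width: 0.0289
grip_force: 0.0
```

```bash
python3 - <<'E'
from h import *
from rig import telemetry
s=telemetry.get_state();print(s['position'],s['contact_force'],s['gripper_width'])
im=cv2.cvtColor(viewer.snapshot("scene"),cv2.COLOR_RGB2BGR)
o=cv2.imread("pics/scene0.png")
# ball mask (creamy: R>B) in stand region, and tray level check against first picture
for n,i in(("start",o),("now",im)):
    c=i[205:275,215:310].astype(int); m=((c[...,2]-c[...,0]>8)&(c[...,2]>190)).astype(np.uint8)
    m=cv2.erode(m,np.ones((3,3),np.uint8))
    k,_,st,ce=cv2.connectedComponentsWithStats(m); print(n,[(int(x+215),int(y+205),int(a[4])) for (x,y),a in zip(ce[1:],st[1:]) if a[4]>4])
d=np.abs(im.astype(int)-o).max(2)[225:285,275:310];print("bar/foot area mean diff",d.mean())
E
```

```text
[ 0.48330233 -0.22203048  0.27936437] [-0.00326289 -0.50288463 -0.82104564] 0.02891714361978091
start []
now []
bar/foot area mean diff 6.115714285714286
```

```bash
python3 - <<'E'
from h import *
from rig import telemetry
im=cv2.cvtColor(viewer.snapshot("scene"),cv2.COLOR_RGB2BGR); o=cv2.imread("pics/scene0.png")
for n,i in(("start",o),("now",im)):
    g=cv2.GaussianBlur(cv2.resize(cv2.cvtColor(i[195:275,210:310],cv2.COLOR_BGR2GRAY),None,fx=5,fy=5,interpolation=cv2.INTER_CUBIC),(0,0),3)
    c=cv2.HoughCircles(g,cv2.HOUGH_GRADIENT,1,30,param1=60,param2=14,minRadius=18,maxRadius=27)
    c=c[0]/5+[210,195,0]; w=cast("scene",c[:,:2],.115)
    print(n,[(int(a[0]),int(a[1]),int(i[int(a[1]),int(a[0])].min()),np.round(b[:2],3).tolist()) for a,b in zip(c,w) if i[int(a[1]),int(a[0])].min()>195])
d=np.abs(im.astype(int)-o).max(2)
print("tray+6 balls area diff",d[230:262,262:306].mean(),"bystander beaker",d[172:207,270:290].mean(),"stopwatch",d[300:320,345:370].mean(),"bottle",d[125:160,137:155].mean(),"noise",d[330:380,400:440].mean())
E
```

```text
start [(257, 227, 225, [0.467, -0.096]), (262, 220, 226, [0.497, -0.092])]
now [(229, 242, 223, [0.368, -0.07]), (272, 224, 225, [0.502, -0.125]), (280, 228, 221, [0.506, -0.154]), (235, 236, 226, [0.396, -0.067])]
tray+6 balls area diff 6.988636363636363 bystander beaker 35.174285714285716 stopwatch 5.456 bottle 66.80634920634921 noise 4.4875
```

```bash
python3 - <<'E'
from h import *
im=cv2.cvtColor(viewer.snapshot("top"),cv2.COLOR_RGB2BGR); o=cv2.imread("pics/top0.png")
d=np.abs(im.astype(int)-o).max(2)
for n,(x,y,r) in dict(bottle=(101,195,11),beaker=(257,166,11),stopwatch=(373,230,8),noise=(415,225,12)).items(): print(n,d[y-r:y+r,x-r:x+r].mean())
def circ(i):
    g=cv2.inRange(i[205:255,225:312],(175,190,190),(255,255,255)); g=cv2.erode(cv2.resize(g,None,fx=4,fy=4),np.ones((13,13)))
    k,_,st,ce=cv2.connectedComponentsWithStats(g); return [(round(x/4+225),round(y/4+205)) for (x,y),a in zip(ce[1:],st[1:]) if a[4]>20]
print(circ(o),circ(im)); print(d[208:248,290:320].mean())
E
```

```text
bottle 7.900826446280992
beaker 6.0227272727272725
stopwatch 4.8515625
noise 5.809027777777778
[(299, 218), (288, 231), (301, 226), (302, 236)] [(307, 222), (280, 230), (290, 219), (256, 225), (291, 228), (257, 233), (258, 241)]
69.16333333333333
```

Top view: the bystanders are unmoved and three balls are in the pan at columns 256–258. The scene view of the tray and its six balls matches the start picture. Handing in.

```bash
python3 -c "
from rig import job; print(job.sign_off())"
```

```text
the job is handed in; nothing more can be done
None
```

I handed the job in at about 14 s of robot time: the pan is home against the stand with the three front balls in it, the six other balls are behind the lip, the tray is back to level, and the beaker, wash bottle and stopwatch are unmoved (checked in the camera pictures; the sign-off returned no verdict).

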